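# Turn a brake pad over onto its locating stand

### The job

The brake pad lies lining side down on the bench. Turn it over and seat it on the locating stand, lining up, with both end holes over the two pegs and the backing plate down flush on the stand's bar; the slotted rest is there to stand the pad on its end while you change your grip. Leave the crayon, the wheel nut and the clip weight where they are, and let go of the pad.

Things in the scene. Friction and masses are not known exactly. Their poses are not given: they have to be found in the camera images.
- pad: disc brake pad, about 0.35 kg: black lining 60 (x) x 92 (y) mm, z 0 to 10 mm, bonded to a steel plate 60 x 100 mm, z 10 to 16 mm, long sides flush; plus a 36 mm wide ear at each end (y = +-50 to +-76 mm, z 10 to 16 mm) with an 11 mm through hole at y = +-63 mm. Same end for end. Origin: middle of the lining's outer face; z from lining to plate: up at the start, must end pointing down.
- pad_center (a point): middle of the pad, 8 mm above the origin along the pad's z; axes as the pad's
- rest: fixed steel slotted rest, 74 x 60 mm, 41 mm high; origin under its centre. Slot along its x, open at both ends, walls 60 mm long (x), 10 mm wide (y), floor at z = 6 mm, straight to z = 30 mm, then flaring to about 26 mm wide at z = 41 mm. The pad's ear goes down into it: the pad stands on its end, loosely upright (leans up to 10 degrees).
- rest_slot (a point): centre of the slot's floor, 6 mm above the bench; axes as the rest's
- stand: fixed steel locating stand: foot 64 (x) x 166 (y) x 8 mm, on it a bar 36 (x) x 150 (y) mm with its flat top 30 mm above the bench; origin under its centre. Two upright 8 mm pegs at x = 0, y = +-63 mm stand 15 mm above the bar's top, their upper 6 mm tapered.
- stand_seat (a point): centre of the bar's top, 30 mm above the bench; axes as the stand's. With the pad seated lining up, the pad's origin is 16 mm above this point.
- crayon: tyre crayon lying behind the work, 14 x 85 x 12 mm, loose; origin under its centre
- nut: wheel nut standing at the right of the work, 25 mm across, 32 mm high, loose; origin under its centre
- clip_weight: grey clip-on balance weight behind the work, 20 x 55 x 9 mm, loose; origin under its centre

How it is judged:
At the end, for the whole second after the job is handed in: The pad lies lining up on the stand: its middle within 5 mm sideways of the seat's centre and 5.5 to 10.5 mm above the bar's top (8 mm when flush), its length within 0.06 rad of the stand's, level within 0.04 rad, at rest and released (z of pad_center in the frame of stand_seat between 0.0055 and 0.0105 m and z of pad in the frame of stand_seat above 0.0135 m and horizontal distance between pad_center and stand_seat below 0.005 m and angle between the y axis of pad and the y axis of stand, either way round below 0.06 rad and angle between the z axis of pad and the z axis of stand, either way round below 0.04 rad and linear speed of pad below 0.02 m/s and angular speed of pad below 0.2 rad/s); the robot touches nothing.
It fails at once if a bystander (crayon, nut or clip weight) is moved more than 30 mm (distance of any of crayon, nut, clip_weight from where it was at the start of the episode above 0.03 m).
It also fails if it takes over 64 s, if anything falls off the work surface, if the arm or the gripper's body presses on something with over 40 N, if the wrist force passes 120 N, or if a joint passes its speed limit or range.

### The arm

A 6-joint arm with a two-finger parallel gripper is mounted at the origin on a cart in front of the work surface, level with it; the furniture and walls round the work are solid. World frame = base frame: x ahead of the robot, y to its left, z up, the work surface at z = 0. Lengths are in m, angles in rad, forces in N, time in s.
With the tool pointing down it reaches from about 0.375 to 0.9 m from the base axis. Payload 3.1 kg.
Tool frame: the origin (TCP) lies between the finger pads; the fingertips stand 19 mm ahead of it and the grasp point (between the pads) is the TCP; z points along the fingers, y is the line along which they close (so a half turn about z gives the same grasp; the last joint's range is limited). The gripper opens to 87 mm and grips with 3 to 60 N. Pads are 19 mm wide; open, the fingers measure 117 mm over their backs; the gripper's body (75 mm by 190 mm) begins 51 mm behind the grasp point.
Start: joints at [-1.367, 0.527, 1.433, -0, 1.181, -0.178], TCP at [0.233, -0.58, 0.242] pointing down, gripper open.
Joint ranges: [-3.08, 3.08], [-0.75, 2.2], [0.22, 2.44], [-1.43, 4.57], [0, 2.65], [-2.85, 2.85]. Speed limits (rad/s): [2.79, 2.79, 3.14, 3.14, 3.14, 3.14].

### API

Orientations are given as a unit quaternion [x, y, z, w].
In Python, from rig import telemetry, viewer, hand_in gives the robot as it stands. The module is installed in compiled form; this text tells all that it offers.
- The arm moves only by the shell command python3 -m creep 'ROWS' [FORCE]. ROWS is JSON, a list of rows, each an object with "translation": the shift along the tool's x, y, z in mm, a list of three; "roll": the turn about the tool's z in degrees; "gripper": the finger opening in mm, from 0 to 87. In form: [{"translation": [tx, ty, tz], "roll": roll, "gripper": gripper}, ...]. A call has 1 to 5 rows; each row is the pose to reach, as a shift and turn from the pose commanded when the call began, along the tool's axes at that moment; what a row does not reach only later rows make up. A row lasts 1/12 s, in which the tool goes at most 41.7 mm and 7.16 degrees, less where a joint would pass 70% of its speed; a pose out of reach is approached as far as the arm can. A call with a gripper value outside its range is refused whole. The fingers move at their own pace and stop on an object; FORCE is the grip in N (left out, the last holds). Time passes only in rows, so rows that repeat a pose let the fingers close. It gives the time, the measured TCP pose, the force, the opening and the grip force at its end, in the units of the state.
- telemetry.get_obs(): the state, without advancing time (a new reading comes with each control period).
- viewer.camera(name): name is "side" or "top"; returns the picture (420x560x3 uint8, blue, green, red); there is no depth.
- viewer.camera_info(name): a dict with "intrinsics" (3x3 intrinsics, pixels), "rvec" (rotation vector, rad) and "tvec" (3), from world to camera coordinates, as OpenCV has them. Camera axes: x right, y down, z forward; pixel columns grow to the right and rows downward; lengths in m; the calibration is good to about 2 mm. A picture is of the moment at which its call begins. camera_info takes no time and is no camera call.
- hand_in(): hands the job in; it is judged then, once.
Trained networks look in the newest picture that a camera, given by its name, has taken for a name from the list of things; names that differ only in an ending like _2 or _b are one class to them, and where a whole thing is asked for, a point or a joint stands for the part that bears it (a point fixed in the world has none). Each returns a list of dicts, best first, with "p" (0 to 1); they miss things now and then, are a little off and sometimes report something else, mostly with a low value. They report only what shows in the picture. A call takes as long as a camera call.
- viewer.recognise(camera, thing): "bbox" ([left, top, width, height] in pixels, round what is visible of it).
The state is a dict: "time": time; "q": joint angles; "joint_velocities": joint speeds; "joint_torque": joint torques, N m; "position": TCP position; "tool_rot": TCP orientation; "ft_force": force on the tool from outside, world axes, zero at the start; "moment": the same for the moment, N m; "grip_width": finger opening in m; "grip_force": force on a finger pad.
Only numpy, scipy, OpenCV 4.12 (cv2) and the standard library are available. Lean on these libraries where they do the work, as an engineer would, in place of code of your own. Each camera call takes 0.05 s, during which the arm holds its last target. There are 200 camera calls.

## Working session

There is one attempt and no reset: what is moved stays moved. The work goes in short steps, Python scripts to look and compute and a shell command to move; the robot and the scene stay as the last step left them, time stands still between calls to the robot, and variables do not carry over. Pictures are saved under pics/ and viewed, at most 10 in all, crops included, and the job is handed in when it is done.

```bash
mkdir -p pics
cat > h.py <<'E'
import numpy as np, cv2, sys
from rig import telemetry, viewer, hand_in
def cam(n):
    i=viewer.camera_info(n); K=np.array(i["intrinsics"],float); R=cv2.Rodrigues(np.array(i["rvec"],float))[0]; t=np.array(i["tvec"],float).ravel()
    return K,R,t
def ray(n,uv,z):
    K,R,t=cam(n); d=R.T@np.linalg.solve(K,[uv[0],uv[1],1]); c=-R.T@t
    return c+d*(z-c[2])/d[2]
def proj(n,p):
    K,R,t=cam(n); q=K@(R@np.array(p,float)+t); return q[:2]/q[2]
def tri(uvs):
    P=[cam(n)[0]@np.c_[cam(n)[1],cam(n)[2]] for n in("side","top")]
    X=cv2.triangulatePoints(P[0],P[1],np.array(uvs["side"],float).reshape(2,1),np.array(uvs["top"],float).reshape(2,1)).ravel(); return X[:3]/X[3]
def snap(n,f):
    im=viewer.camera(n); cv2.imwrite(f"pics/{f}.png",im); return im
E
python3 - <<'E'
from h import *
np.set_printoptions(precision=3,suppress=True)
for n in("side","top"):
    im=snap(n,n+"0"); K,R,t=cam(n); print(n,-R.T@t,R[2],K[0,0])
    for th in("pad","rest","stand","crayon","nut","clip_weight"):
        print(th,[(np.round(d["bbox"]),round(d["p"],2)) for d in viewer.recognise(n,th)[:2]])
a=cv2.imread("pics/top0.png");b=cv2.imread("pics/side0.png")
E
```

```text
side [ 0.491 -0.788  0.605] [ 0.039  0.844 -0.534] 444.5831016011232
pad [(array([240., 160.,  25.,  24.]), 0.89)]
rest [(array([247., 185.,  31.,  21.]), 0.87)]
stand [(array([250., 207.,  26.,  52.]), 0.59)]
crayon [(array([299., 178.,   6.,  13.]), 0.52)]
nut [(array([236., 308.,  15.,  21.]), 0.6)]
clip_weight [(array([304., 207.,  12.,  15.]), 0.6)]
top [0.36  0.039 1.311] [ 0.11   0.022 -0.994] 524.1105307034032
pad [(array([145., 205.,  64.,  28.]), 0.73)]
rest [(array([220., 196.,  29.,  30.]), 0.96)]
stand [(array([264., 192.,  68.,  30.]), 0.63)]
crayon [(array([190., 157.,  22.,  13.]), 0.51)]
nut []
clip_weight [(array([259., 159.,  17.,   8.]), 0.68), (array([216., 196.,  31.,  32.]), 0.45)]
```

View pics/top0.png

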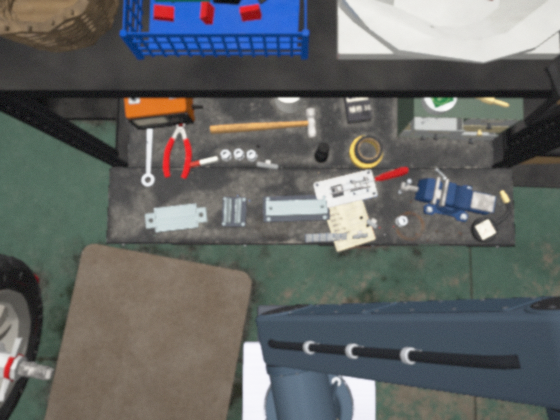

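View pics/side0.png

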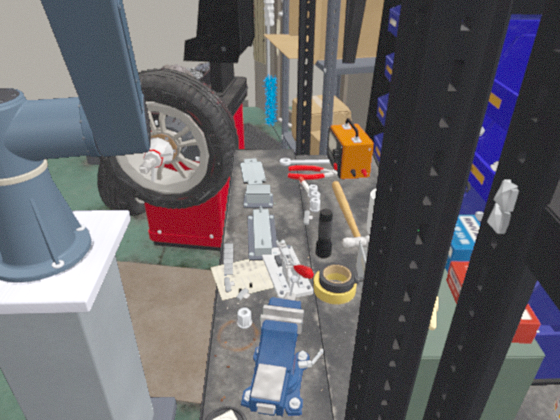

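Run:
```python
from h import *
a=cv2.imread("pics/top0.png")[170:250,140:340]; cv2.imwrite("pics/t1.png",cv2.resize(a,None,fx=4,fy=4,interpolation=cv2.INTER_CUBIC))
b=cv2.imread("pics/side0.png")[145:270,200:340]; cv2.imwrite("pics/s1.png",cv2.resize(b,None,fx=4.5,fy=4.5,interpolation=cv2.INTER_CUBIC))
```

```text
(no output)
```

View pics/t1.png

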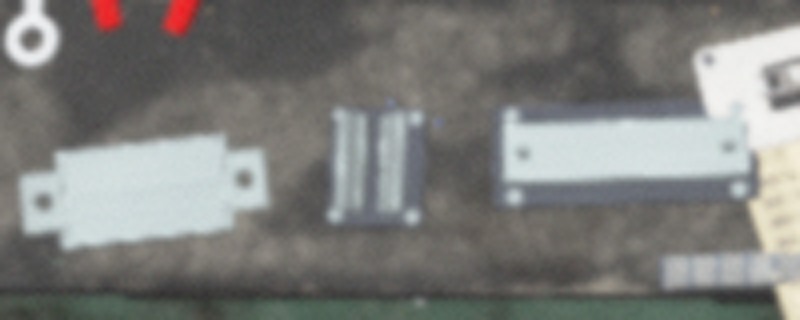

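View pics/s1.png

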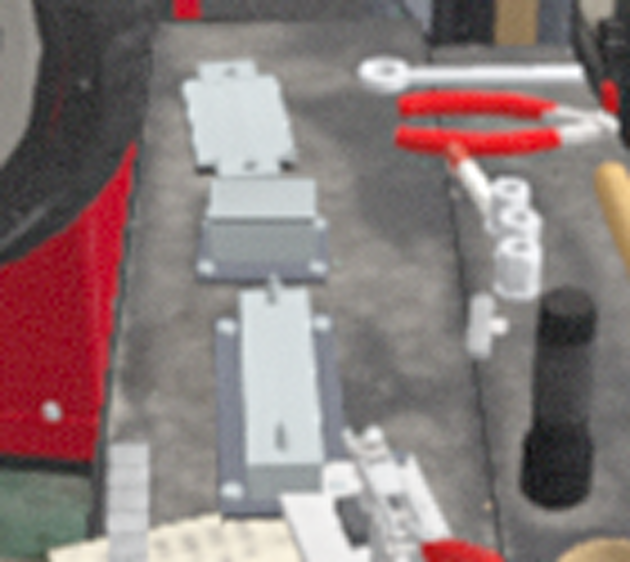

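Run:
```python
from h import *
np.set_printoptions(precision=4,suppress=True)
top=lambda u,v:np.array([140+(u+.5)/4-.5,170+(v+.5)/4-.5]); sd=lambda u,v:np.array([200+(u+.5)/4.5-.5,145+(v+.5)/4.5-.5])
def both(nm,t,s,z): print(nm,"tri",tri({"top":t,"side":s}),"top@z",ray("top",t,z),"side@z",ray("side",s,z))
both("padL",top(43,201),sd(231,71),.014)
both("padR",top(244,179),sd(251,165),.014)
both("pegL tip",top(523,152),sd(274,277),.045)
both("pegR tip",top(728,145),sd(281,427),.045)
both("pegR base",top(728,145),sd(280,452),.03)
for c in [(57,155),(224,135),(64,248),(233,228)]: print("padcorner",ray("top",top(*c),.016))
for c in [(334,113),(418,115),(337,217),(414,218)]: print("restscrews",ray("top",top(*c),.01))
for c in [(511,114),(741,108),(514,197),(739,190)]: print("standscrews",ray("top",top(*c),.01))
for c in [(500,121),(749,117),(503,183),(749,177)]: print("bar",ray("top",top(*c),.03))
o=telemetry.get_obs(); print(o["position"],o["tool_rot"],o["grip_width"])
from scipy.spatial.transform import Rotation as R; print(R.from_quat(o["tool_rot"]).as_matrix())
```

```text
padL tri [0.4498 0.3949 0.0147] top@z [0.4488 0.395  0.014 ] side@z [0.4511 0.3967 0.014 ]
padR tri [0.4643 0.2697 0.0139] top@z [0.4634 0.2696 0.014 ] side@z [0.4656 0.2699 0.014 ]
pegL tip tri [0.4791 0.0947 0.0447] top@z [0.4784 0.0946 0.045 ] side@z [0.4801 0.0944 0.045 ]
pegR tip tri [ 0.4837 -0.0299  0.0403] top@z [ 0.4834 -0.0297  0.045 ] side@z [ 0.4835 -0.0363  0.045 ]
pegR base tri [ 0.4842 -0.0308  0.0264] top@z [ 0.4848 -0.0305  0.03  ] side@z [ 0.4828 -0.0358  0.03  ]
padcorner [0.4775 0.3867 0.016 ]
padcorner [0.4906 0.2824 0.016 ]
padcorner [0.4196 0.3803 0.016 ]
padcorner [0.4327 0.2753 0.016 ]
restscrews [0.5055 0.2148 0.01  ]
restscrews [0.5045 0.1621 0.01  ]
restscrews [0.4403 0.2116 0.01  ]
restscrews [0.44   0.1636 0.01  ]
standscrews [0.5054 0.1039 0.01  ]
standscrews [ 0.51   -0.0397  0.01  ]
standscrews [0.4535 0.1014 0.01  ]
standscrews [ 0.4587 -0.0384  0.01  ]
bar [0.4988 0.1096 0.03  ]
bar [ 0.5022 -0.0434  0.03  ]
bar [0.4606 0.1073 0.03  ]
bar [ 0.4652 -0.0433  0.03  ]
[ 0.2335 -0.5797  0.2416] [0.9817 0.1902 0.     0.    ] 0.08696551303202911
[[ 0.9276  0.3735  0.    ]
 [ 0.3735 -0.9276 -0.    ]
 [-0.      0.     -1.    ]]
```

```bash
cat >> h.py <<'E'
from scipy.spatial.transform import Rotation as Rot
def goto(x,y,z,yaw=None):
    "shift (mm, tool axes) and roll (deg) from the present pose to world TCP x,y,z with the tool's y axis at yaw deg (mod 180)"
    o=telemetry.get_obs(); M=Rot.from_quat(o["tool_rot"]).as_matrix(); p=np.array(o["position"])
    cur=np.degrees(np.arctan2(M[1,1],M[0,1])); d=0 if yaw is None else (yaw-cur+90)%180-90
    print("t %.2f pos"%o["time"],np.round(p*1e3,1),"yaw %.2f tilt %.4f"%(cur,M[2,2]),"f",np.round(o["ft_force"],1),"w %.1f g %.1f"%(o["grip_width"]*1e3,o["grip_force"]),"q",np.round(o["q"],2))
    print("SHIFT",np.round(M.T@(np.array([x,y,z])-p)*1e3,1),"ROLL %.1f"%-d)
E
python3 -m creep '[{"translation":[389,-361,0],"roll":-35,"gripper":87},{"translation":[389,-361,0],"roll":-35,"gripper":87},{"translation":[389,-361,0],"roll":-35,"gripper":87},{"translation":[389,-361,0],"roll":-35,"gripper":87},{"translation":[389,-361,0],"roll":-35,"gripper":87}]' 10
python3 -c "
from h import *
goto(.463,.27,.15,6.9)"
```

```text
time: 1.12
position: [0.3226, -0.3896, 0.2417]
tool_rot: [0.878, 0.479, 0.0, 0.0]
ft_force: [0.3, 0.1, -0.2]
grip_width: 0.0871
grip_force: 0.0
t 1.12 pos [ 322.6 -389.6  241.7] yaw -32.78 tilt -1.0000 f [ 0.3  0.1 -0.2] w 87.1 g 0.0 q [-1.1   0.37  1.73  0.    1.05 -0.53]
SHIFT [ 630.5 -239.1   91.6] ROLL -39.7
```

```bash
python3 -m creep '[{"translation":[630,-239,0],"roll":-35,"gripper":87},{"translation":[630,-239,0],"roll":-35,"gripper":87},{"translation":[630,-239,0],"roll":-35,"gripper":87},{"translation":[630,-239,0],"roll":-35,"gripper":87},{"translation":[630,-239,0],"roll":-35,"gripper":87}]' 10
python3 -c "
from h import *
goto(.463,.27,.15,6.9)"
```

```text
time: 1.53
position: [0.3667, -0.1859, 0.2419]
tool_rot: [0.693, 0.721, 0.0, 0.0]
ft_force: [0.3, 0.0, 0.1]
grip_width: 0.0869
grip_force: 0.0
t 1.53 pos [ 366.7 -185.9  241.9] yaw 2.23 tilt -1.0000 f [0.3 0.  0.1] w 86.9 g 0.0 q [-0.74  0.24  1.94  0.    0.96 -0.78]
SHIFT [451.9 113.9  91.7] ROLL -4.7
```

```bash
python3 -m creep '[{"translation":[452,114,50],"roll":0,"gripper":87},{"translation":[452,114,50],"roll":0,"gripper":87},{"translation":[452,114,50],"roll":0,"gripper":87},{"translation":[452,114,50],"roll":0,"gripper":87},{"translation":[452,114,50],"roll":0,"gripper":87}]' 10
python3 -m creep '[{"translation":[250,63,50],"roll":-4.7,"gripper":87},{"translation":[250,63,50],"roll":-4.7,"gripper":87},{"translation":[250,63,50],"roll":-4.7,"gripper":87},{"translation":[250,63,50],"roll":-4.7,"gripper":87},{"translation":[250,63,50],"roll":-4.7,"gripper":87}]' 10
python3 -c "
from h import *
goto(.4645,.270,.05,6.9)"
```

```text
time: 1.95
position: [0.4107, 0.0167, 0.2196]
tool_rot: [0.695, 0.719, 0.0, 0.001]
ft_force: [0.7, -0.3, -0.1]
grip_width: 0.0871
grip_force: 0.0
time: 2.37
position: [0.4539, 0.217, 0.1795]
tool_rot: [0.665, 0.747, 0.0, 0.0]
ft_force: [1.2, -1.0, -0.0]
grip_width: 0.0869
grip_force: 0.0
t 2.37 pos [453.9 217.  179.5] yaw 6.66 tilt -1.0000 f [ 1.2 -1.  -0. ] w 86.9 g 0.0 q [ 0.22  0.46  1.8  -0.    0.89  0.11]
SHIFT [ 51.4  16.6 129.5] ROLL -0.2
```

```bash
python3 -m creep '[{"translation":[51,17,60],"roll":0,"gripper":87},{"translation":[51,17,90],"roll":0,"gripper":87},{"translation":[51,17,110],"roll":0,"gripper":87},{"translation":[51,17,120],"roll":0,"gripper":87},{"translation":[51,17,120],"roll":0,"gripper":87}]' 10
python3 -c "
from h import *
goto(.4645,.270,.021,6.9)"
```

```text
time: 2.78
position: [0.4621, 0.2667, 0.0567]
tool_rot: [0.665, 0.747, -0.003, -0.002]
ft_force: [-0.9, -0.4, 0.8]
grip_width: 0.0872
grip_force: 0.0
t 2.78 pos [462.1 266.7  56.7] yaw 6.71 tilt -1.0000 f [-0.9 -0.4  0.8] w 87.2 g 0.0 q [ 0.31  0.7   1.79 -0.    0.66  0.2 ]
SHIFT [ 3.   3.  35.7] ROLL -0.2
```

```bash
python3 -m creep '[{"translation":[0,1,15],"roll":0,"gripper":87},{"translation":[0,1,25],"roll":0,"gripper":87},{"translation":[0,1,25],"roll":0,"gripper":87},{"translation":[0,1,25],"roll":0,"gripper":87}]' 10
python3 -c "
from h import *
goto(.4645,.270,.021,6.9)"
```

```text
time: 3.12
position: [0.4662, 0.2668, 0.036]
tool_rot: [0.665, 0.746, 0.0, 0.0]
ft_force: [-0.1, -0.5, 0.5]
grip_width: 0.0871
grip_force: 0.0
t 3.12 pos [466.2 266.8  36. ] yaw 6.56 tilt -1.0000 f [-0.1 -0.5  0.5] w 87.1 g 0.0 q [ 0.31  0.74  1.8  -0.    0.61  0.2 ]
SHIFT [ 3.4 -1.3 15. ] ROLL -0.3
```

```bash
python3 -m creep '[{"translation":[3,-1,10],"roll":0,"gripper":87},{"translation":[3,-1,15],"roll":0,"gripper":87},{"translation":[3,-1,15],"roll":0,"gripper":20},{"translation":[3,-1,15],"roll":0,"gripper":20},{"translation":[3,-1,15],"roll":0,"gripper":20}]' 10
python3 -m creep '[{"translation":[0,0,0],"roll":0,"gripper":20},{"translation":[0,0,0],"roll":0,"gripper":20},{"translation":[0,0,0],"roll":0,"gripper":20},{"translation":[0,0,0],"roll":0,"gripper":20},{"translation":[0,0,0],"roll":0,"gripper":20}]' 10
python3 -c "
from h import *
goto(.4645,.270,.021,6.9)"
```

```text
time: 3.53
position: [0.4643, 0.2703, 0.0198]
tool_rot: [0.665, 0.747, -0.0, 0.0]
ft_force: [-0.7, -0.3, -0.6]
grip_width: 0.0741
grip_force: 0.0
time: 3.95
position: [0.4637, 0.27, 0.0196]
tool_rot: [0.665, 0.747, -0.001, -0.0]
ft_force: [-1.1, -0.5, 0.7]
grip_width: 0.0473
grip_force: 9.9
t 3.95 pos [463.7 270.   19.6] yaw 6.66 tilt -1.0000 f [-1.1 -0.5  0.7] w 47.3 g 9.9 q [ 0.32  0.77  1.8  -0.    0.57  0.2 ]
SHIFT [-0.1  0.8 -1.4] ROLL -0.2
```

```bash
python3 -m creep '[{"translation":[0,0,0],"roll":0,"gripper":20},{"translation":[0,0,0],"roll":0,"gripper":20},{"translation":[0,0,0],"roll":0,"gripper":20},{"translation":[0,0,0],"roll":0,"gripper":20},{"translation":[0,0,0],"roll":0,"gripper":20}]' 10
python3 -c "
from h import *
goto(.4645,.270,.021,6.9)
for n in('top','side'): snap(n,n+'2')
a=cv2.imread('pics/side2.png')[100:220,190:340]; cv2.imwrite('pics/c2.png',cv2.resize(a,None,fx=4,fy=4))"
```

```text
time: 4.37
position: [0.4641, 0.2702, 0.0196]
tool_rot: [0.665, 0.747, -0.0, -0.0]
ft_force: [-1.7, -0.2, -0.3]
grip_width: 0.0479
grip_force: 9.9
t 4.37 pos [464.1 270.2  19.6] yaw 6.64 tilt -1.0000 f [-1.7 -0.2 -0.3] w 47.9 g 9.9 q [0.32 0.77 1.8  0.   0.57 0.2 ]
SHIFT [-0.3  0.4 -1.4] ROLL -0.3
```

View pics/c2.png

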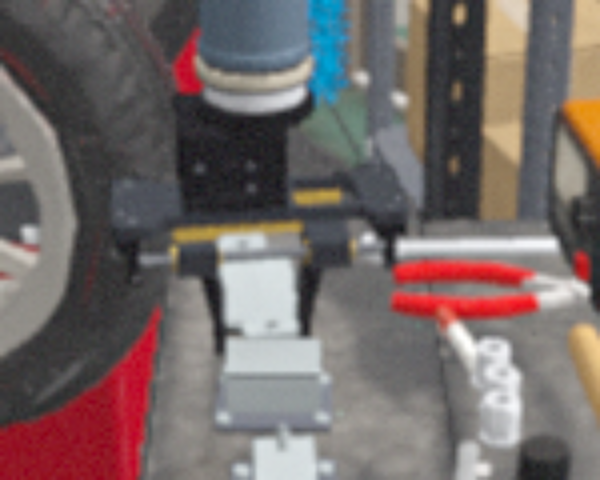

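```bash
python3 -m creep '[{"translation":[0,0,-2],"roll":0,"gripper":20},{"translation":[0,0,-4],"roll":0,"gripper":20},{"translation":[0,0,-4],"roll":0,"gripper":20},{"translation":[0,0,-4],"roll":0,"gripper":20},{"translation":[0,0,-4],"roll":0,"gripper":20}]' 10
python3 -c "
from h import *
goto(.4645,.270,.021,6.9)
a=snap('top','top3')[180:250,140:270]; cv2.imwrite('pics/c3.png',cv2.resize(a,None,fx=5,fy=5,interpolation=cv2.INTER_CUBIC))"
```

```text
time: 4.88
position: [0.4647, 0.2705, 0.0238]
tool_rot: [0.665, 0.747, 0.001, 0.0]
ft_force: [-0.0, -0.1, -1.7]
grip_width: 0.0479
grip_force: 9.9
t 4.88 pos [464.7 270.5  23.8] yaw 6.62 tilt -1.0000 f [-0.  -0.1 -1.7] w 47.9 g 9.9 q [0.32 0.76 1.8  0.   0.58 0.2 ]
SHIFT [-0.5 -0.3  2.8] ROLL -0.3
```

View pics/c3.png

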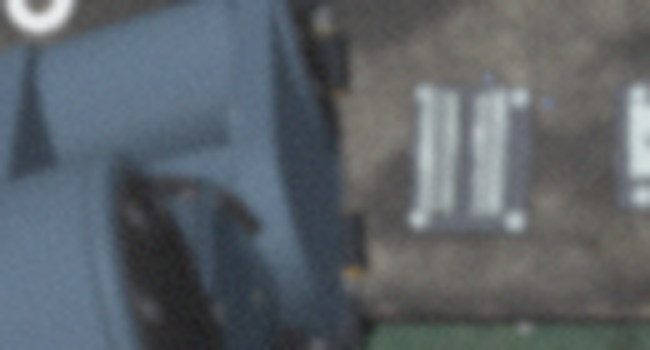

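```bash
python3 -m creep '[{"translation":[0,0,-20],"roll":0,"gripper":20},{"translation":[0,0,-40],"roll":0,"gripper":20},{"translation":[0,0,-60],"roll":0,"gripper":20},{"translation":[0,0,-80],"roll":0,"gripper":20},{"translation":[0,0,-100],"roll":0,"gripper":20}]' 10
python3 -m creep '[{"translation":[0,0,-20],"roll":0,"gripper":20},{"translation":[0,0,-40],"roll":0,"gripper":20},{"translation":[0,0,-55],"roll":0,"gripper":20},{"translation":[0,0,-60],"roll":0,"gripper":20},{"translation":[0,0,-60],"roll":0,"gripper":20}]' 10
python3 -c "
from h import *
goto(.4645,.270,.18,6.9)
a=snap('side','side4')[60:230,180:340]; cv2.imwrite('pics/c4.png',cv2.resize(a,None,fx=3.5,fy=3.5,interpolation=cv2.INTER_CUBIC)); print(telemetry.get_obs()['moment'])"
```

```text
time: 5.35
position: [0.4648, 0.2703, 0.1249]
tool_rot: [0.665, 0.747, 0.001, 0.0]
ft_force: [0.3, -0.3, 0.1]
grip_width: 0.0214
grip_force: 0.0
time: 5.77
position: [0.4655, 0.2706, 0.1853]
tool_rot: [0.665, 0.747, 0.002, 0.001]
ft_force: [0.0, -1.1, 0.5]
grip_width: 0.0201
grip_force: 0.0
t 5.77 pos [465.5 270.6 185.3] yaw 6.62 tilt -1.0000 f [ 0.  -1.1  0.5] w 20.1 g 0.0 q [0.32 0.49 1.71 0.   0.94 0.2 ]
SHIFT [-0.5 -1.1  5.3] ROLL -0.3
[-0.01636597 -0.09355047 -0.07977506]
```

View pics/c4.png

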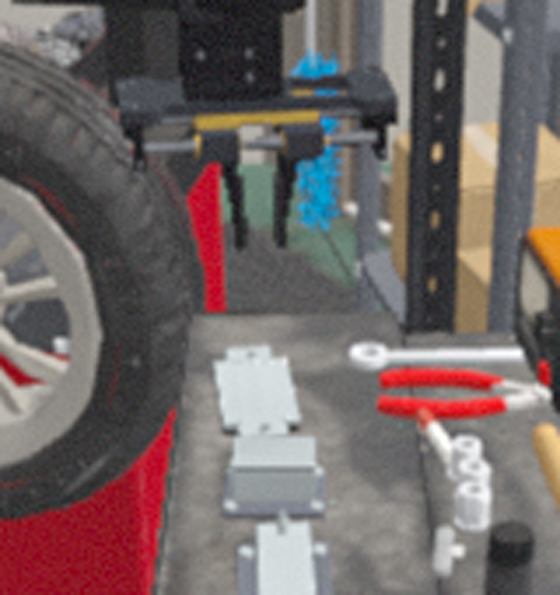

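```bash
python3 -c "
from h import *
a=ray('side',[180+252.5/3.5-.4,60+353.5/3.5-.4],.014);b=ray('side',[180+262.5/3.5-.4,60+428.5/3.5-.4],.014);print(a,b,np.hypot(*(a-b)[:2]),np.degrees(np.arctan2((b-a)[0],-(b-a)[1])))
a=cv2.imread('pics/side4.png')[150:190,230:275]; cv2.imwrite('pics/c5.png',cv2.resize(a,None,fx=13,fy=13,interpolation=cv2.INTER_CUBIC))
goto(.4616,.2943,.06,6.9)"
```

```text
[0.45348437 0.39528757 0.014     ] [0.46347698 0.26581542 0.014     ] 0.12985718766357005 4.413318790620345
t 5.82 pos [464.7 270.3 184.1] yaw 6.62 tilt -1.0000 f [-0.3 -0.5  0.6] w 20.3 g 0.0 q [ 0.32  0.49  1.71 -0.    0.94  0.2 ]
SHIFT [ 24.2  -0.5 124.1] ROLL -0.3
```

View pics/c5.png

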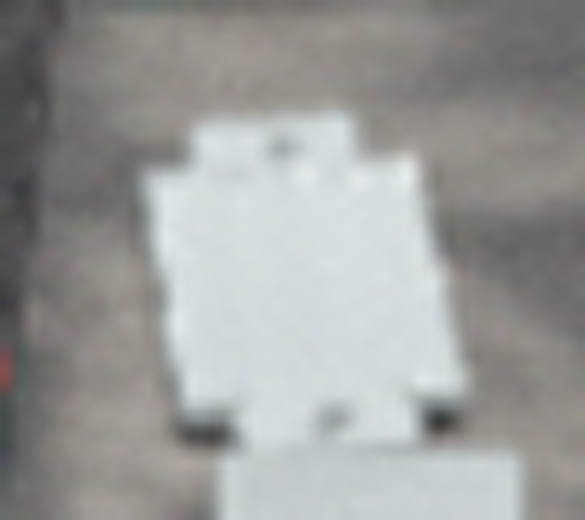

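```bash
python3 -m creep '[{"translation":[25,-1,20],"roll":0,"gripper":87},{"translation":[25,-1,40],"roll":0,"gripper":87},{"translation":[25,-1,60],"roll":0,"gripper":87},{"translation":[25,-1,80],"roll":0,"gripper":87},{"translation":[25,-1,100],"roll":0,"gripper":87}]' 15
python3 -m creep '[{"translation":[0,0,0],"roll":0,"gripper":87},{"translation":[0,0,5],"roll":0,"gripper":87},{"translation":[0,0,10],"roll":0,"gripper":87},{"translation":[0,0,10],"roll":0,"gripper":87}]' 15
python3 -c "
from h import *
goto(.4616,.2943,.021,6.6)"
```

```text
time: 6.23
position: [0.4595, 0.2947, 0.0814]
tool_rot: [0.665, 0.747, -0.001, -0.001]
ft_force: [0.5, 1.2, 0.3]
grip_width: 0.0453
grip_force: 0.0
time: 6.57
position: [0.4604, 0.2949, 0.0733]
tool_rot: [0.665, 0.747, -0.0, -0.0]
ft_force: [0.3, 0.9, 0.3]
grip_width: 0.0722
grip_force: 0.0
t 6.57 pos [460.4 294.9  73.3] yaw 6.63 tilt -1.0000 f [0.3 0.9 0.3] w 72.2 g 0.0 q [ 0.37  0.68  1.76 -0.    0.7   0.25]
SHIFT [-0.8  1.1 52.3] ROLL 0.0
```

```bash
python3 -m creep '[{"translation":[0,1,10],"roll":0,"gripper":87},{"translation":[0,1,20],"roll":0,"gripper":87},{"translation":[0,1,30],"roll":0,"gripper":87},{"translation":[0,1,42],"roll":0,"gripper":87},{"translation":[0,1,52],"roll":0,"gripper":87}]' 15
python3 -m creep '[{"translation":[0,0,0],"roll":0,"gripper":50},{"translation":[0,0,0],"roll":0,"gripper":50},{"translation":[0,0,0],"roll":0,"gripper":50},{"translation":[0,0,0],"roll":0,"gripper":50},{"translation":[0,0,0],"roll":0,"gripper":50}]' 15
python3 -c "
from h import *
goto(.4616,.2943,.021,6.6)"
```

```text
time: 6.98
position: [0.4611, 0.295, 0.0203]
tool_rot: [0.665, 0.747, -0.0, -0.0]
ft_force: [-0.9, -0.3, -0.9]
grip_width: 0.0872
grip_force: 0.0
time: 7.4
position: [0.4614, 0.2951, 0.0217]
tool_rot: [0.665, 0.747, -0.0, -0.0]
ft_force: [-2.0, -1.0, -0.6]
grip_width: 0.0616
grip_force: 1.1
t 7.40 pos [461.4 295.1  21.7] yaw 6.63 tilt -1.0000 f [-2.  -1.  -0.6] w 61.6 g 1.1 q [ 0.36  0.77  1.77 -0.    0.6   0.25]
SHIFT [-0.8  0.1  0.7] ROLL 0.0
```

```bash
python3 -m creep '[{"translation":[0,0,0],"roll":0,"gripper":50},{"translation":[0,0,0],"roll":0,"gripper":50},{"translation":[0,0,-10],"roll":0,"gripper":50},{"translation":[0,0,-20],"roll":0,"gripper":50},{"translation":[0,0,-20],"roll":0,"gripper":50}]' 15
python3 -m creep '[{"translation":[0,0,-25],"roll":0,"gripper":50},{"translation":[0,0,-50],"roll":0,"gripper":50},{"translation":[0,0,-75],"roll":0,"gripper":50},{"translation":[0,0,-100],"roll":0,"gripper":50},{"translation":[0,0,-130],"roll":0,"gripper":50}]' 15
python3 -c "
from h import *
goto(.4616,.2943,.021,6.6); print(telemetry.get_obs()['moment'])
a=snap('side','side6')[60:230,180:340]; cv2.imwrite('pics/c6.png',cv2.resize(a,None,fx=3.5,fy=3.5,interpolation=cv2.INTER_CUBIC))"
```

```text
time: 7.82
position: [0.4624, 0.2955, 0.0436]
tool_rot: [0.665, 0.747, 0.001, 0.001]
ft_force: [0.1, 0.3, -2.1]
grip_width: 0.0601
grip_force: 15.0
time: 8.23
position: [0.4603, 0.2946, 0.1723]
tool_rot: [0.665, 0.747, -0.001, -0.0]
ft_force: [0.5, 0.2, -2.5]
grip_width: 0.0596
grip_force: 15.0
t 8.23 pos [460.3 294.6 172.3] yaw 6.63 tilt -1.0000 f [ 0.5  0.2 -2.5] w 59.6 g 15.0 q [ 0.36  0.52  1.7  -0.    0.93  0.25]
SHIFT [ -0.3   1.6 151.3] ROLL 0.0
[-0.07995669 -0.13657592 -0.03092754]
```

View pics/c6.png

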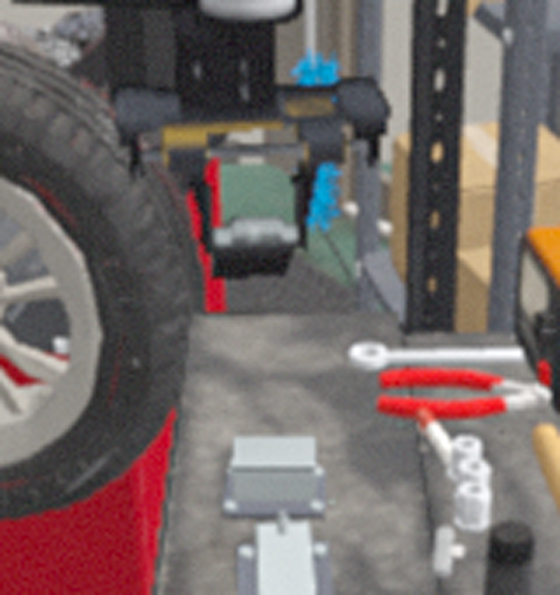

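```bash
cat >> h.py <<'E'
def padpts(theta,g=.036,dz=.013):
    "pad outline, world, gripped at pad y=g from centre (toward -y side end), drooped theta deg from flat lining down; 90 hangs, 180 lining up"
    o=telemetry.get_obs(); M=Rot.from_quat(o["tool_rot"]).as_matrix(); p=np.array(o["position"])-[0,0,dz]
    yt=M[:,1]; yt=yt*np.sign(yt[0]); l=np.array([-yt[1],yt[0],0])   # l: from grip to the far end (+y) at theta 0
    c,s=np.cos(np.radians(theta)),np.sin(np.radians(theta)); a=c*l-s*np.array([0,0,1]); n=c*np.array([0,0,1])+s*l
    P=[]
    for hx,hy,z0,z1 in((.030,.046,-.008,.002),(.030,.050,.002,.008),(.018,.076,.002,.008)):
        for x in(-hx,hx):
            for y in(-hy,hy):
                for z in(z0,z1): P.append(p+yt*x+a*(y+g)+n*z)
    return np.array(P)
def fit():
    viewer.camera("side"); r=viewer.recognise("side","pad")
    for d in r[:2]: print("bbox",np.round(d["bbox"],1),round(d["p"],2))
    if r:
        b=np.array(r[0]["bbox"]); b=np.array([b[0],b[1],b[0]+b[2],b[1]+b[3]])
        def pb(t): q=np.array([proj("side",x) for x in padpts(t)]); return np.r_[q.min(0),q.max(0)]
        T=np.arange(0,181,5); e=[np.abs(pb(t)-b).sum() for t in T]; k=np.argsort(e)[:5]
        print("theta",[(int(T[i]),round(e[i],1)) for i in k],"seen",np.round(b),"pred",np.round(pb(T[k[0]]),1))
    m=[telemetry.get_obs()["moment"]]; print("moment",np.round(m,3))
E
python3 -c "
from h import *
fit()"
python3 -m creep '[{"translation":[0,0,0],"roll":0,"gripper":50},{"translation":[0,0,0],"roll":0,"gripper":50},{"translation":[0,0,0],"roll":0,"gripper":50},{"translation":[0,0,0],"roll":0,"gripper":50}]' 10
python3 -c "
from h import *
fit();fit()"
```

```text
bbox [243.7 118.5  22.6  18.7] 0.84
theta [(35, np.float64(6.0)), (40, np.float64(7.0)), (30, np.float64(10.1)), (45, np.float64(10.6)), (15, np.float64(11.7))] seen [244. 118. 266. 137.] pred [240.  119.5 265.3 136.9]
moment [[-0.111 -0.116 -0.037]]
time: 8.72
position: [0.4605, 0.2946, 0.1702]
tool_rot: [0.665, 0.747, -0.002, -0.001]
ft_force: [0.6, -0.3, -3.7]
grip_width: 0.0595
grip_force: 10.0
bbox [241.2 118.2  22.4  39.6] 0.63
theta [(70, np.float64(6.2)), (65, np.float64(7.5)), (165, np.float64(7.9)), (170, np.float64(8.8)), (75, np.float64(9.3))] seen [241. 118. 264. 158.] pred [240.5 113.8 264.4 158.1]
moment [[-0.024 -0.083 -0.05 ]]
bbox [240.4 116.6  22.9  37.6] 0.86
theta [(60, np.float64(4.5)), (65, np.float64(4.8)), (55, np.float64(6.5)), (70, np.float64(8.1)), (50, np.float64(10.1))] seen [240. 117. 263. 154.] pred [240.6 115.2 264.5 152.5]
moment [[-0.038 -0.086 -0.003]]
```

```bash
python3 -m creep '[{"translation":[-8,0,-10],"roll":0,"gripper":50},{"translation":[-24,-1,-20],"roll":0,"gripper":50},{"translation":[-44,-2,-20],"roll":0,"gripper":50},{"translation":[-64,-3,-20],"roll":0,"gripper":50},{"translation":[-84,-4,-20],"roll":0,"gripper":50}]' 15
python3 -m creep '[{"translation":[-20,-1,0],"roll":1,"gripper":50},{"translation":[-40,-2,0],"roll":3,"gripper":50},{"translation":[-58,-2,0],"roll":5,"gripper":50},{"translation":[-72,-3,0],"roll":6,"gripper":50},{"translation":[-76,-3,0],"roll":6,"gripper":50}]' 15
python3 -c "
from h import *
goto(.472,.135,.137,0.5);fit();fit()"
```

```text
time: 9.33
position: [0.4674, 0.2101, 0.1927]
tool_rot: [0.665, 0.747, 0.0, 0.001]
ft_force: [0.0, 0.2, -3.6]
grip_width: 0.0597
grip_force: 15.0
time: 9.75
position: [0.4734, 0.1331, 0.1925]
tool_rot: [0.704, 0.71, 0.0, 0.001]
ft_force: [0.2, 0.6, -5.0]
grip_width: 0.0597
grip_force: 15.0
t 9.75 pos [473.4 133.1 192.5] yaw 0.50 tilt -1.0000 f [ 0.2  0.6 -5. ] w 59.7 g 15.0 q [ 0.05  0.42  1.81 -0.    0.9   0.04]
SHIFT [ 2.  -1.4 55.5] ROLL -0.0
bbox [244.3 132.7  28.5  47. ] 0.75
bbox [244.2 185.4  29.   21.3] 0.2
theta [(70, np.float64(7.2)), (75, np.float64(8.9)), (65, np.float64(9.4)), (170, np.float64(9.7)), (165, np.float64(11.5))] seen [244. 133. 273. 180.] pred [242.9 130.9 269.8 178.7]
moment [[-0.022 -0.061  0.077]]
bbox [245.9 136.6  24.7  38.3] 0.7
theta [(175, np.float64(8.0)), (180, np.float64(9.1)), (65, np.float64(9.4)), (170, np.float64(10.1)), (60, np.float64(10.6))] seen [246. 137. 271. 175.] pred [242.1 138.6 270.7 177. ]
moment [[-0.105 -0.081 -0.027]]
```

```bash
python3 -m creep '[{"translation":[10,-1,15],"roll":0,"gripper":50},{"translation":[10,-1,30],"roll":0,"gripper":50},{"translation":[10,-1,40],"roll":0,"gripper":50},{"translation":[10,-1,46],"roll":0,"gripper":50},{"translation":[10,-1,46],"roll":0,"gripper":50}]' 12
python3 -c "
from h import *
goto(.472,.143,.137,0.5);fit();fit()"
```

```text
time: 10.37
position: [0.4713, 0.1459, 0.1448]
tool_rot: [0.703, 0.711, -0.001, -0.001]
ft_force: [0.0, -0.7, -3.7]
grip_width: 0.0599
grip_force: 12.0
t 10.37 pos [471.3 145.9 144.8] yaw 0.71 tilt -1.0000 f [ 0.  -0.7 -3.7] w 59.9 g 12.0 q [ 0.07  0.51  1.85 -0.    0.79  0.06]
SHIFT [-2.9  0.7  7.8] ROLL 0.2
bbox [244.3 152.4  25.6  38.3] 0.88
theta [(180, np.float64(6.3)), (65, np.float64(6.4)), (175, np.float64(7.1)), (70, np.float64(8.0)), (60, np.float64(8.6))] seen [244. 152. 270. 191.] pred [242.5 155.9 270.3 190. ]
moment [[-0.096 -0.084  0.028]]
bbox [245.2 152.5  24.1  38.7] 0.77
theta [(65, np.float64(7.5)), (175, np.float64(7.8)), (70, np.float64(7.9)), (180, np.float64(8.2)), (60, np.float64(9.7))] seen [245. 152. 269. 191.] pred [243.4 148.8 269.5 189.4]
moment [[-0.04  -0.084 -0.002]]
```

```bash
python3 -m creep '[{"translation":[0,0,5],"roll":0,"gripper":50},{"translation":[0,0,9],"roll":0,"gripper":50},{"translation":[0,0,9],"roll":0,"gripper":50}]' 10
python3 -m creep '[{"translation":[8,0,0],"roll":0,"gripper":50},{"translation":[15,0,0],"roll":0,"gripper":50},{"translation":[22,0,-1],"roll":0,"gripper":50},{"translation":[25,0,-2],"roll":0,"gripper":50}]' 10
python3 -c "
from h import *
goto(.472,.188,.137,0.5);fit()"
```

```text
time: 10.82
position: [0.4731, 0.1442, 0.1378]
tool_rot: [0.703, 0.711, 0.0, 0.002]
ft_force: [-1.1, -4.5, 5.7]
grip_width: 0.0602
grip_force: 10.0
time: 11.15
position: [0.4729, 0.17, 0.1405]
tool_rot: [0.703, 0.711, 0.001, 0.002]
ft_force: [-0.3, -4.1, 6.6]
grip_width: 0.0598
grip_force: 10.0
t 11.15 pos [472.9 170.  140.5] yaw 0.69 tilt -1.0000 f [-0.3 -4.1  6.6] w 59.8 g 10.0 q [ 0.12  0.52  1.83 -0.    0.78  0.11]
SHIFT [18.  -0.7  3.4] ROLL 0.2
bbox [245.3 142.6  25.2  48.6] 0.89
theta [(75, np.float64(5.8)), (70, np.float64(6.9)), (80, np.float64(7.8)), (85, np.float64(9.6)), (65, np.float64(10.8))] seen [245. 143. 270. 191.] pred [244.  144.9 269.5 192.5]
moment [[-0.76   0.106 -0.049]]
```

```bash
python3 -m creep '[{"translation":[8,0,-3],"roll":0,"gripper":50},{"translation":[16,0,-5],"roll":0,"gripper":50},{"translation":[20,0,-5],"roll":0,"gripper":50},{"translation":[20,0,-5],"roll":0,"gripper":50}]' 10
python3 -c "
from h import *
goto(.472,.188,.137,0.5);fit()"
```

```text
time: 11.58
position: [0.4721, 0.1914, 0.1445]
tool_rot: [0.703, 0.711, 0.001, 0.001]
ft_force: [0.2, -1.5, 6.0]
grip_width: 0.0597
grip_force: 10.0
t 11.58 pos [472.1 191.4 144.5] yaw 0.70 tilt -1.0000 f [ 0.2 -1.5  6. ] w 59.7 g 10.0 q [0.17 0.52 1.81 0.   0.8  0.15]
SHIFT [-3.4 -0.2  7.5] ROLL 0.2
bbox [242.5 138.1  28.6  53.3] 0.66
theta [(85, np.float64(4.4)), (80, np.float64(6.1)), (90, np.float64(6.1)), (95, np.float64(8.2)), (75, np.float64(9.4))] seen [242. 138. 271. 191.] pred [244.  138.5 269.2 192.1]
moment [[-0.279 -0.014 -0.092]]
```

```bash
python3 -m creep '[{"translation":[8,0,0],"roll":0,"gripper":50},{"translation":[16,0,0],"roll":0,"gripper":50},{"translation":[24,0,0],"roll":0,"gripper":50},{"translation":[30,0,-2],"roll":0,"gripper":50},{"translation":[30,0,-3],"roll":0,"gripper":50}]' 10
python3 -c "
from h import *
goto(.472,.230,.137,0.5);fit()"
```

```text
time: 12.1
position: [0.47, 0.2214, 0.146]
tool_rot: [0.703, 0.711, -0.001, -0.001]
ft_force: [1.0, 0.0, -3.9]
grip_width: 0.0594
grip_force: 10.0
t 12.10 pos [470.  221.4 146. ] yaw 0.71 tilt -1.0000 f [ 1.   0.  -3.9] w 59.4 g 10.0 q [0.22 0.53 1.78 0.   0.83 0.21]
SHIFT [8.6 2.1 9. ] ROLL 0.2
bbox [244.9 129.7  24.3  59. ] 0.91
theta [(95, np.float64(5.8)), (90, np.float64(6.1)), (100, np.float64(7.2)), (105, np.float64(8.4)), (85, np.float64(8.5))] seen [245. 130. 269. 189.] pred [243.5 132.4 268.4 189.6]
moment [[ 0.017 -0.043 -0.056]]
```

```bash
python3 -m creep '[{"translation":[0,0,5],"roll":0,"gripper":50},{"translation":[0,0,10],"roll":0,"gripper":50},{"translation":[0,0,10],"roll":0,"gripper":50}]' 10
python3 -c "
from h import *
goto(.472,.230,.137,0.5);fit();fit();fit()"
```

```text
time: 12.45
position: [0.4719, 0.2209, 0.1373]
tool_rot: [0.704, 0.711, 0.001, 0.0]
ft_force: [-0.9, 1.1, 4.2]
grip_width: 0.0597
grip_force: 10.0
t 12.45 pos [471.9 220.9 137.3] yaw 0.58 tilt -1.0000 f [-0.9  1.1  4.2] w 59.7 g 10.0 q [0.22 0.54 1.79 0.   0.8  0.21]
SHIFT [9.1 0.2 0.3] ROLL 0.1
bbox [247.9 129.7  20.5  62.9] 0.71
theta [(95, np.float64(10.2)), (100, np.float64(11.6)), (90, np.float64(12.2)), (105, np.float64(12.9)), (110, np.float64(14.0))] seen [248. 130. 268. 193.] pred [244.4 135.6 269.1 192.5]
moment [[ 0.266  0.005 -0.005]]
bbox [244.8 131.3  24.7  60.6] 0.78
theta [(95, np.float64(5.8)), (90, np.float64(6.7)), (100, np.float64(7.2)), (105, np.float64(8.4)), (85, np.float64(9.2))] seen [245. 131. 270. 192.] pred [244.4 135.6 269.1 192.5]
moment [[ 0.254 -0.017 -0.022]]
bbox [245.  133.9  23.3  58.8] 0.87
theta [(95, np.float64(3.3)), (100, np.float64(4.5)), (90, np.float64(5.3)), (105, np.float64(5.8)), (110, np.float64(7.0))] seen [245. 134. 268. 193.] pred [244.4 135.6 269.1 192.5]
moment [[ 0.319 -0.008 -0.015]]
```

```bash
python3 -m creep '[{"translation":[2,0,-12],"roll":0,"gripper":50},{"translation":[4,0,-30],"roll":0,"gripper":50},{"translation":[4,0,-48],"roll":0,"gripper":50},{"translation":[4,0,-60],"roll":0,"gripper":50},{"translation":[4,0,-60],"roll":0,"gripper":50}]' 20
python3 -c "
from h import *
goto(.46,.32,.19,0.5);fit();fit()"
```

```text
time: 13.17
position: [0.472, 0.2244, 0.1981]
tool_rot: [0.703, 0.711, 0.002, 0.001]
ft_force: [-0.5, 0.8, -2.6]
grip_width: 0.0596
grip_force: 20.0
t 13.17 pos [472.  224.4 198.1] yaw 0.62 tilt -1.0000 f [-0.5  0.8 -2.6] w 59.6 g 20.0 q [ 0.23  0.45  1.74 -0.    0.95  0.22]
SHIFT [ 95.7 -11.    8.1] ROLL 0.1
bbox [245.2 108.6  26.1  64.2] 0.56
theta [(100, np.float64(9.5)), (95, np.float64(9.8)), (105, np.float64(10.7)), (110, np.float64(11.7)), (90, np.float64(11.8))] seen [245. 109. 271. 173.] pred [242.9 112.4 268.4 173.4]
moment [[ 0.048 -0.087  0.027]]
bbox [243.9 106.6  24.   65. ] 0.81
bbox [237.  306.2  14.   24. ] 0.18
theta [(95, np.float64(8.3)), (90, np.float64(8.7)), (100, np.float64(9.7)), (85, np.float64(10.9)), (105, np.float64(11.0))] seen [244. 107. 268. 172.] pred [242.7 112.8 268.1 172.3]
moment [[ 0.056 -0.027  0.008]]
```

```bash
python3 -m creep '[{"translation":[20,0,0],"roll":0,"gripper":50},{"translation":[45,-2,0],"roll":0,"gripper":50},{"translation":[70,-4,0],"roll":0,"gripper":50},{"translation":[85,-6,10],"roll":0,"gripper":50},{"translation":[90,-6,25],"roll":0,"gripper":50}]' 20
python3 -m creep '[{"translation":[0,0,12],"roll":0,"gripper":50},{"translation":[0,0,25],"roll":0,"gripper":50},{"translation":[0,0,36],"roll":0,"gripper":50},{"translation":[0,0,43],"roll":0,"gripper":50},{"translation":[0,0,43],"roll":0,"gripper":50}]' 12
python3 -c "
from h import *
goto(.46,.32,.12,0.5);fit()"
```

```text
time: 13.78
position: [0.4641, 0.3168, 0.1713]
tool_rot: [0.703, 0.712, 0.001, -0.0]
ft_force: [-0.1, 0.5, -3.8]
grip_width: 0.0593
grip_force: 20.0
time: 14.2
position: [0.4626, 0.3135, 0.1263]
tool_rot: [0.703, 0.711, -0.002, -0.001]
ft_force: [0.2, 0.6, -3.9]
grip_width: 0.0598
grip_force: 12.0
t 14.20 pos [462.6 313.5 126.3] yaw 0.61 tilt -1.0000 f [ 0.2  0.6 -3.9] w 59.8 g 12.0 q [ 0.4   0.6   1.7  -0.    0.85  0.38]
SHIFT [ 6.6 -2.5  6.3] ROLL 0.1
bbox [241.8 122.1  22.8  57.3] 0.76
theta [(100, np.float64(4.8)), (95, np.float64(5.6)), (105, np.float64(6.0)), (110, np.float64(6.9)), (90, np.float64(7.4))] seen [242. 122. 265. 179.] pred [242.6 124.7 265.8 179.7]
moment [[ 0.006 -0.082 -0.04 ]]
```

```bash
python3 -m creep '[{"translation":[2,0,4],"roll":0,"gripper":50},{"translation":[4,0,8],"roll":0,"gripper":50},{"translation":[8,0,12],"roll":0,"gripper":50},{"translation":[12,0,14],"roll":0,"gripper":50}]' 10
python3 -c "
from h import *
goto(.46,.32,.12,0.5);fit()"
```

```text
time: 14.63
position: [0.4638, 0.3265, 0.1144]
tool_rot: [0.703, 0.711, -0.0, -0.0]
ft_force: [0.7, 0.1, -3.1]
grip_width: 0.0599
grip_force: 10.0
t 14.63 pos [463.8 326.5 114.4] yaw 0.61 tilt -1.0000 f [ 0.7  0.1 -3.1] w 59.9 g 10.0 q [0.42 0.63 1.69 0.   0.83 0.41]
SHIFT [-6.5 -3.8 -5.6] ROLL 0.1
bbox [244.6 124.   20.8  56.9] 0.83
theta [(95, np.float64(6.2)), (100, np.float64(6.5)), (105, np.float64(7.7)), (90, np.float64(7.9)), (110, np.float64(8.6))] seen [245. 124. 265. 181.] pred [242.9 127.7 265.7 180.4]
moment [[ 0.086 -0.095  0.051]]
```

```bash
python3 -m creep '[{"translation":[2,0,5],"roll":0,"gripper":50},{"translation":[4,0,10],"roll":0,"gripper":50},{"translation":[8,0,14],"roll":0,"gripper":50},{"translation":[12,0,14],"roll":0,"gripper":50}]' 10
python3 -c "
from h import *
goto(.46,.32,.12,0.5);fit()"
```

```text
time: 15.07
position: [0.4641, 0.3389, 0.1013]
tool_rot: [0.703, 0.711, 0.001, 0.0]
ft_force: [-0.4, -0.8, -2.1]
grip_width: 0.0597
grip_force: 10.0
t 15.07 pos [464.1 338.9 101.3] yaw 0.63 tilt -1.0000 f [-0.4 -0.8 -2.1] w 59.7 g 10.0 q [0.44 0.66 1.68 0.   0.81 0.43]
SHIFT [-18.8  -4.3 -18.7] ROLL 0.1
bbox [246.1 123.9  18.6  56.6] 0.58
theta [(90, np.float64(11.0)), (85, np.float64(12.4)), (95, np.float64(12.4)), (100, np.float64(13.7)), (80, np.float64(14.8))] seen [246. 124. 265. 180.] pred [243.4 130.8 265.8 180.8]
moment [[-0.012  0.099 -0.022]]
```

```bash
python3 -m creep '[{"translation":[6,0,1],"roll":0,"gripper":50},{"translation":[12,0,3],"roll":0,"gripper":50},{"translation":[18,0,6],"roll":0,"gripper":50},{"translation":[24,0,10],"roll":0,"gripper":50}]' 15
python3 -c "
from h import *
goto(.46,.32,.12,0.5);fit();fit()"
```

```text
time: 15.5
position: [0.4642, 0.364, 0.0912]
tool_rot: [0.704, 0.711, 0.002, -0.0]
ft_force: [-0.9, 3.7, 6.5]
grip_width: 0.0596
grip_force: 15.0
t 15.50 pos [464.2 364.   91.2] yaw 0.58 tilt -1.0000 f [-0.9  3.7  6.5] w 59.6 g 15.0 q [0.47 0.68 1.64 0.   0.81 0.46]
SHIFT [-43.8  -4.6 -28.9] ROLL 0.1
bbox [243.5 124.7  22.7  53.9] 0.75
theta [(90, np.float64(7.8)), (85, np.float64(7.8)), (95, np.float64(9.1)), (100, np.float64(10.2)), (80, np.float64(10.3))] seen [244. 125. 266. 179.] pred [243.8 130.6 265.7 179.7]
moment [[ 0.299  0.138 -0.001]]
bbox [245.6 124.1  21.8  54. ] 0.85
theta [(85, np.float64(10.5)), (90, np.float64(11.5)), (95, np.float64(12.8)), (80, np.float64(13.0)), (100, np.float64(13.9))] seen [246. 124. 267. 178.] pred [243.8 130.9 265.7 177.9]
moment [[ 0.35   0.137 -0.03 ]]
```

```bash
python3 -m creep '[{"translation":[6,0,5],"roll":0,"gripper":50},{"translation":[11,0,10],"roll":0,"gripper":50},{"translation":[16,0,16],"roll":0,"gripper":50},{"translation":[20,0,22],"roll":0,"gripper":50}]' 12
python3 -c "
from h import *
goto(.46,.40,.05,0.5);fit()"
```

```text
time: 16.03
position: [0.4639, 0.3836, 0.0685]
tool_rot: [0.703, 0.711, 0.001, 0.0]
ft_force: [0.4, 1.5, 0.4]
grip_width: 0.06
grip_force: 12.0
t 16.03 pos [463.9 383.6  68.5] yaw 0.66 tilt -1.0000 f [0.4 1.5 0.4] w 60.0 g 12.0 q [0.51 0.73 1.62 0.   0.79 0.49]
SHIFT [16.4 -3.7 18.5] ROLL 0.2
bbox [241.8 132.3  23.9  48.4] 0.71
theta [(85, np.float64(7.7)), (80, np.float64(7.7)), (90, np.float64(9.1)), (95, np.float64(10.3)), (75, np.float64(10.5))] seen [242. 132. 266. 181.] pred [243.8 136.3 265.2 181.9]
moment [[ 0.114 -0.205  0.064]]
```

```bash
python3 -m creep '[{"translation":[5,0,6],"roll":0,"gripper":50},{"translation":[9,0,13],"roll":0,"gripper":50},{"translation":[13,0,21],"roll":0,"gripper":50},{"translation":[15,0,30],"roll":0,"gripper":50},{"translation":[16,0,36],"roll":0,"gripper":50}]' 12
python3 -c "
from h import *
goto(.46,.40,.03,0.5);fit()"
```

```text
time: 16.55
position: [0.4624, 0.3982, 0.031]
tool_rot: [0.703, 0.711, -0.001, -0.0]
ft_force: [-0.6, 1.5, -1.0]
grip_width: 0.0597
grip_force: 12.0
t 16.55 pos [462.4 398.2  31. ] yaw 0.66 tilt -1.0000 f [-0.6  1.5 -1. ] w 59.7 g 12.0 q [ 0.53  0.8   1.6  -0.    0.74  0.52]
SHIFT [ 1.9 -2.4  1. ] ROLL 0.2
bbox [245.2 144.2  20.3  43.1] 0.92
theta [(80, np.float64(3.9)), (85, np.float64(5.4)), (75, np.float64(5.6)), (90, np.float64(6.7)), (95, np.float64(8.0))] seen [245. 144. 266. 187.] pred [244.3 146.2 265.1 187.8]
moment [[-0.085 -0.096  0.055]]
```

```bash
python3 -m creep '[{"translation":[2,0,4],"roll":0,"gripper":50},{"translation":[3,0,8],"roll":0,"gripper":50},{"translation":[3,0,10],"roll":0,"gripper":50}]' 8
python3 -c "
from h import *
goto(.46,.40,.021,0.5);fit()
for y in(.42,.44):
  for z in (.016,.04,.06,.08): print(y,z,proj('side',[.463,y,z]))
print(proj('side',[.463,.29,0]),proj('side',[.463,.27,0]))"
```

```text
time: 16.9
position: [0.4629, 0.4013, 0.0222]
tool_rot: [0.703, 0.711, -0.0, -0.0]
ft_force: [-0.4, 1.0, -1.5]
grip_width: 0.0599
grip_force: 8.0
t 16.90 pos [462.9 401.3  22.2] yaw 0.62 tilt -1.0000 f [-0.4  1.  -1.5] w 59.9 g 8.0 q [0.53 0.82 1.6  0.   0.73 0.52]
SHIFT [-1.3 -2.9  1.2] ROLL 0.1
bbox [249.2 145.8  17.4  38.5] 0.72
theta [(70, np.float64(10.3)), (75, np.float64(11.9)), (65, np.float64(12.0)), (80, np.float64(13.5)), (85, np.float64(15.0))] seen [249. 146. 267. 184.] pred [244.7 149.5 265.3 185.1]
moment [[ 0.019  0.002 -0.061]]
0.42 0.016 [255.04720732 156.26712479]
0.42 0.04 [254.85312365 148.9608368 ]
0.42 0.06 [254.68848403 142.76297115]
0.42 0.08 [254.52113563 136.4631333 ]
0.44 0.016 [255.12139962 153.36378399]
0.44 0.04 [254.9304778  146.12190038]
0.44 0.06 [254.7685567  139.98004715]
0.44 0.08 [254.60400572 133.73843984]
[254.65740775 182.16777913] [254.56955899 185.75346492]
```

```bash
python3 -m creep '[{"translation":[0,0,0],"roll":0,"gripper":66},{"translation":[0,0,0],"roll":0,"gripper":75},{"translation":[0,0,0],"roll":0,"gripper":87},{"translation":[0,0,0],"roll":0,"gripper":87},{"translation":[0,0,0],"roll":0,"gripper":87}]' 8
python3 -m creep '[{"translation":[0,0,-20],"roll":0,"gripper":87},{"translation":[0,0,-50],"roll":0,"gripper":87},{"translation":[0,0,-90],"roll":0,"gripper":87},{"translation":[0,0,-130],"roll":0,"gripper":87},{"translation":[0,0,-160],"roll":0,"gripper":87}]' 8
python3 -m creep '[{"translation":[-35,0,0],"roll":0,"gripper":87},{"translation":[-70,0,0],"roll":0,"gripper":87},{"translation":[-110,0,0],"roll":0,"gripper":87},{"translation":[-150,0,0],"roll":0,"gripper":87},{"translation":[-190,0,0],"roll":0,"gripper":87}]' 8
python3 -c "
from h import *
for n in('side','top'):
    snap(n,n+'7'); print(n,[(np.round(d['bbox'],1),round(d['p'],2)) for d in viewer.recognise(n,'pad')[:2]])
"
```

```text
time: 17.42
position: [0.4633, 0.4013, 0.0231]
tool_rot: [0.703, 0.711, 0.0, 0.0]
ft_force: [-0.5, 0.5, -0.6]
grip_width: 0.0833
grip_force: 0.0
time: 17.83
position: [0.4637, 0.4017, 0.1859]
tool_rot: [0.703, 0.711, 0.002, 0.0]
ft_force: [1.1, 1.1, 0.6]
grip_width: 0.087
grip_force: 0.0
time: 18.25
position: [0.4647, 0.2098, 0.1831]
tool_rot: [0.703, 0.711, 0.0, 0.0]
ft_force: [0.0, -0.9, 0.4]
grip_width: 0.0871
grip_force: 0.0
side [(array([246.5, 153. ,  17.8,  31.3]), 0.92)]
top [(array([137.6, 206.1,  47.8,  23.1]), 0.71)]
```

```bash
python3 -m creep '[{"translation":[-40,0,0],"roll":0,"gripper":87},{"translation":[-80,0,0],"roll":0,"gripper":87},{"translation":[-120,0,0],"roll":0,"gripper":87},{"translation":[-160,0,0],"roll":0,"gripper":87},{"translation":[-200,0,0],"roll":0,"gripper":87}]' 8
python3 -c "
from h import *
s=snap('side','side8');t=snap('top','top8')
for n in('side','top'): print(n,[(np.round(d['bbox'],1),round(d['p'],2)) for d in viewer.recognise(n,'pad')[:2]])
R=lambda a:cv2.resize(a,None,fx=7,fy=7,interpolation=cv2.INTER_CUBIC)
a=R(t[190:240,125:225]);b=R(s[145:195,230:290]);c=np.zeros((350,800,3),np.uint8)
c=np.zeros((600,800,3),np.uint8);a=cv2.resize(t[195:240,125:205],None,fx=10,fy=6.6,interpolation=cv2.INTER_CUBIC)
c[:297,:800]=a;b=cv2.resize(s[147:190,225:305],None,fx=10,fy=7,interpolation=cv2.INTER_CUBIC);c[299:600,:800]=b[:301]
cv2.imwrite('pics/c8.png',c)"
```

```text
time: 18.87
position: [0.4679, 0.0112, 0.1829]
tool_rot: [0.702, 0.712, 0.001, 0.0]
ft_force: [0.0, -1.2, 0.2]
grip_width: 0.0868
grip_force: 0.0
side [(array([245.2, 157.1,  19.5,  28.9]), 0.97)]
top [(array([137.3, 200. ,  61.9,  25.7]), 0.77)]
```

View pics/c8.png

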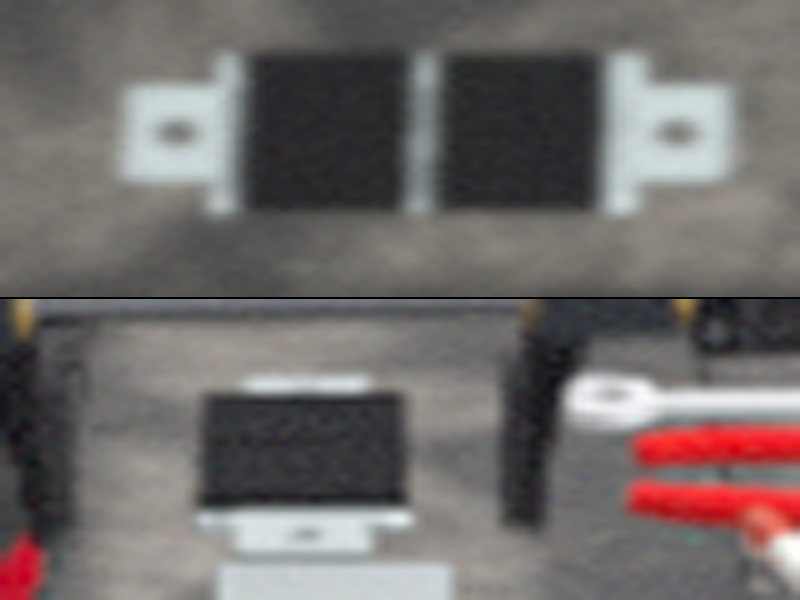

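```bash
python3 -c "
from h import *
a=ray('top',[142.15,214.42],.005);b=ray('top',[192.45,214.42],.005);c=(a+b)/2
print(a,b,c,np.hypot(*(a-b)[:2]),'yaw of perp',np.degrees(np.arctan2((b-a)[0],-(b-a)[1])));print(ray('side',[255.05,180],.005),tri({'top':[192.45,214.42],'side':[255.05,180]}))
goto(c[0],c[1],.1,0.3)"
```

```text
[0.46305782 0.41871944 0.005     ] [0.46383753 0.29178269 0.005     ] [0.46344768 0.35525106 0.005     ] 0.1269391523895105 yaw of perp 0.3519376700270613
[0.46416896 0.29332407 0.005     ] [0.46395275 0.29162595 0.00590549]
t 19.07 pos [468.   11.4 182.8] yaw 0.54 tilt -1.0000 f [-0.3  0.7  0.7] w 87.2 g 0.0 q [-0.22  0.41  1.88  0.    0.85 -0.23]
SHIFT [343.8  -1.3  82.9] ROLL 0.2
```

```bash
python3 -m creep '[{"translation":[35,0,0],"roll":0,"gripper":87},{"translation":[75,0,0],"roll":0,"gripper":87},{"translation":[115,0,0],"roll":0,"gripper":87},{"translation":[155,0,0],"roll":0,"gripper":87},{"translation":[195,0,0],"roll":0,"gripper":87}]' 30
python3 -m creep '[{"translation":[40,-1,0],"roll":0,"gripper":87},{"translation":[80,-1,15],"roll":0,"gripper":87},{"translation":[115,-1,40],"roll":0,"gripper":87},{"translation":[140,-1,65],"roll":0,"gripper":87},{"translation":[149,-1,83],"roll":0,"gripper":87}]' 30
python3 -m creep '[{"translation":[0,0,10],"roll":0,"gripper":87},{"translation":[0,0,25],"roll":0,"gripper":87},{"translation":[0,0,40],"roll":0,"gripper":87},{"translation":[0,0,50],"roll":0,"gripper":87},{"translation":[0,0,50],"roll":0,"gripper":87}]' 30
python3 -c "
from h import *
goto(.4635,.3553,.021,0.35)"
```

```text
time: 19.48
position: [0.4637, 0.2108, 0.1827]
tool_rot: [0.702, 0.712, 0.0, -0.0]
ft_force: [0.8, 0.0, -0.2]
grip_width: 0.0871
grip_force: 0.0
time: 19.9
position: [0.4597, 0.3619, 0.0979]
tool_rot: [0.7, 0.714, 0.001, -0.001]
ft_force: [0.1, -0.5, -0.9]
grip_width: 0.087
grip_force: 0.0
time: 20.32
position: [0.4604, 0.3551, 0.0479]
tool_rot: [0.703, 0.711, -0.002, -0.001]
ft_force: [-0.1, 0.4, -0.0]
grip_width: 0.087
grip_force: 0.0
t 20.32 pos [460.4 355.1  47.9] yaw 0.71 tilt -1.0000 f [-0.1  0.4 -0. ] w 87.0 g 0.0 q [0.46 0.75 1.67 0.   0.72 0.45]
SHIFT [ 0.2  3.2 26.9] ROLL 0.4
```

```bash
python3 -m creep '[{"translation":[0,2,10],"roll":0.3,"gripper":87},{"translation":[0,3,20],"roll":0.3,"gripper":87},{"translation":[0,3,27],"roll":0.3,"gripper":87},{"translation":[0,3,27],"roll":0.3,"gripper":87}]' 30
python3 -m creep '[{"translation":[0,0,0],"roll":0,"gripper":50},{"translation":[0,0,0],"roll":0,"gripper":50},{"translation":[0,0,0],"roll":0,"gripper":50},{"translation":[0,0,0],"roll":0,"gripper":50},{"translation":[0,0,0],"roll":0,"gripper":50}]' 30
python3 -m creep '[{"translation":[0,0,0],"roll":0,"gripper":50},{"translation":[0,0,0],"roll":0,"gripper":50},{"translation":[0,0,0],"roll":0,"gripper":50}]' 30
python3 -c "
from h import *
goto(.4635,.3553,.14,0.35)"
```

```text
time: 20.65
position: [0.4649, 0.3547, 0.0214]
tool_rot: [0.705, 0.709, -0.001, -0.0]
ft_force: [-0.1, -0.6, -0.8]
grip_width: 0.0868
grip_force: 0.0
time: 21.07
position: [0.4651, 0.3552, 0.023]
tool_rot: [0.705, 0.709, -0.0, -0.0]
ft_force: [-2.6, -0.2, 1.0]
grip_width: 0.0617
grip_force: 1.2
time: 21.32
position: [0.4649, 0.3552, 0.023]
tool_rot: [0.705, 0.709, -0.001, -0.0]
ft_force: [-1.7, -0.5, 4.7]
grip_width: 0.0598
grip_force: 30.0
t 21.32 pos [464.9 355.2  23. ] yaw 0.33 tilt -1.0000 f [-1.7 -0.5  4.7] w 59.8 g 30.0 q [0.46 0.79 1.67 0.   0.68 0.46]
SHIFT [ 1.00e-01 -1.50e+00 -1.17e+02] ROLL -0.0
```

```bash
python3 -m creep '[{"translation":[0,0,-20],"roll":0,"gripper":50},{"translation":[0,0,-50],"roll":0,"gripper":50},{"translation":[-15,0,-80],"roll":0,"gripper":50},{"translation":[-40,0,-100],"roll":0,"gripper":50},{"translation":[-70,0,-105],"roll":0,"gripper":50}]' 40
python3 -m creep '[{"translation":[-35,0,0],"roll":0,"gripper":50},{"translation":[-70,2,0],"roll":0,"gripper":50},{"translation":[-105,6,0],"roll":0,"gripper":50},{"translation":[-140,10,0],"roll":0,"gripper":50},{"translation":[-175,14,0],"roll":0,"gripper":50}]' 40
python3 -m creep '[{"translation":[-30,0,0],"roll":-0.6,"gripper":50},{"translation":[-55,0,0],"roll":-1.2,"gripper":50},{"translation":[-72,0,0],"roll":-1.7,"gripper":50},{"translation":[-77,0,0],"roll":-1.7,"gripper":50},{"translation":[-77,0,0],"roll":-1.7,"gripper":50}]' 40
python3 -c "
from h import *
goto(.4815,.0325,.08,2.0)"
```

```text
time: 21.73
position: [0.4685, 0.2866, 0.1307]
tool_rot: [0.704, 0.71, 0.004, 0.002]
ft_force: [1.2, -0.5, -3.5]
grip_width: 0.0599
grip_force: 40.0
time: 22.15
position: [0.4809, 0.1087, 0.1273]
tool_rot: [0.705, 0.709, 0.0, 0.0]
ft_force: [1.0, -0.1, -3.6]
grip_width: 0.0596
grip_force: 40.0
time: 22.57
position: [0.4817, 0.032, 0.1273]
tool_rot: [0.695, 0.719, -0.0, 0.0]
ft_force: [-0.5, 0.3, -3.1]
grip_width: 0.0595
grip_force: 40.0
t 22.57 pos [481.7  32.  127.3] yaw 1.87 tilt -1.0000 f [-0.5  0.3 -3.1] w 59.5 g 40.0 q [-0.17  0.53  1.89 -0.    0.72 -0.2 ]
SHIFT [ 0.5 -0.2 47.3] ROLL -0.1
```

```bash
python3 -m creep '[{"translation":[0.5,0,15],"roll":0,"gripper":50},{"translation":[0.5,0,32],"roll":0,"gripper":50},{"translation":[0.5,0,46],"roll":0,"gripper":50},{"translation":[0.5,0,54],"roll":0,"gripper":50},{"translation":[0.5,0,54],"roll":0,"gripper":50}]' 40
python3 -m creep '[{"translation":[0,0,2],"roll":0,"gripper":50},{"translation":[0,0,4],"roll":0,"gripper":50},{"translation":[0,0,6],"roll":0,"gripper":50},{"translation":[0,0,6],"roll":0,"gripper":50}]' 40
python3 -c "
from h import *
goto(.4815,.0325,.053,2.0); print(telemetry.get_obs()['moment'])"
```

```text
time: 22.98
position: [0.4802, 0.035, 0.0721]
tool_rot: [0.694, 0.72, -0.001, -0.002]
ft_force: [0.3, 0.2, -3.7]
grip_width: 0.0596
grip_force: 40.0
time: 23.32
position: [0.4817, 0.034, 0.0679]
tool_rot: [0.694, 0.72, 0.0, 0.0]
ft_force: [-0.3, -0.1, -4.5]
grip_width: 0.0594
grip_force: 40.0
t 23.32 pos [481.7  34.   67.9] yaw 2.04 tilt -1.0000 f [-0.3 -0.1 -4.5] w 59.4 g 40.0 q [-0.16  0.64  1.92  0.    0.57 -0.2 ]
SHIFT [-1.5 -0.2 14.9] ROLL 0.0
[ 0.01275615 -0.11672724 -0.01019571]
```

```bash
python3 -m creep '[{"translation":[-1,0,0],"roll":0,"gripper":50},{"translation":[-1,0,1],"roll":0,"gripper":50},{"translation":[-1,0,2.5],"roll":0,"gripper":50},{"translation":[-1,0,4],"roll":0,"gripper":50},{"translation":[-1,0,4],"roll":0,"gripper":50}]' 40
python3 -c "
from h import *
goto(.4815,.0325,.053,2.0); print(telemetry.get_obs()['moment'])"
```

```text
time: 23.73
position: [0.4813, 0.0328, 0.0635]
tool_rot: [0.694, 0.719, -0.0, -0.0]
ft_force: [0.1, -1.1, -3.0]
grip_width: 0.0593
grip_force: 40.0
t 23.73 pos [481.3  32.8  63.5] yaw 2.03 tilt -1.0000 f [ 0.1 -1.1 -3. ] w 59.3 g 40.0 q [-0.16  0.65  1.93 -0.    0.56 -0.2 ]
SHIFT [-0.3  0.2 10.5] ROLL 0.0
[-0.01705304 -0.06833405 -0.03244078]
```

```bash
python3 -m creep '[{"translation":[0,0,1],"roll":0,"gripper":50},{"translation":[0,0,2],"roll":0,"gripper":50},{"translation":[0,0,3],"roll":0,"gripper":50},{"translation":[0,0,4],"roll":0,"gripper":50},{"translation":[0,0,4],"roll":0,"gripper":50}]' 25
python3 -c "
from h import *
goto(.4815,.0325,.053,2.0); print(telemetry.get_obs()['moment'])"
```

```text
time: 24.15
position: [0.4813, 0.0329, 0.0595]
tool_rot: [0.694, 0.72, -0.0, -0.0]
ft_force: [-0.0, 0.7, -4.0]
grip_width: 0.0596
grip_force: 25.0
t 24.15 pos [481.3  32.9  59.5] yaw 2.04 tilt -1.0000 f [-0.   0.7 -4. ] w 59.6 g 25.0 q [-0.16  0.66  1.93 -0.    0.56 -0.2 ]
SHIFT [-0.4  0.2  6.5] ROLL 0.0
[ 0.07634075 -0.07190076 -0.02309328]
```

```bash
python3 -m creep '[{"translation":[0,0,2],"roll":0,"gripper":50},{"translation":[0,0,4],"roll":0,"gripper":50},{"translation":[0,0,5.5],"roll":0,"gripper":50},{"translation":[0,0,6.5],"roll":0,"gripper":50},{"translation":[0,0,6.5],"roll":0,"gripper":50}]' 25
python3 -c "
from h import *
goto(.4815,.0325,.053,2.0); print(telemetry.get_obs()['moment'])"
```

```text
time: 24.57
position: [0.4813, 0.0329, 0.0531]
tool_rot: [0.694, 0.72, -0.0, -0.0]
ft_force: [-0.1, -0.5, -3.7]
grip_width: 0.0598
grip_force: 25.0
t 24.57 pos [481.3  32.9  53.1] yaw 2.03 tilt -1.0000 f [-0.1 -0.5 -3.7] w 59.8 g 25.0 q [-0.16  0.67  1.93 -0.    0.54 -0.2 ]
SHIFT [-0.4  0.1  0.1] ROLL 0.0
[-0.03442181 -0.07075501  0.00207657]
```

```bash
python3 -m creep '[{"translation":[0,0,1],"roll":0,"gripper":50},{"translation":[0,0,2],"roll":0,"gripper":50},{"translation":[0,0,2],"roll":0,"gripper":50}]' 15
python3 -m creep '[{"translation":[0,0,0],"roll":0,"gripper":64},{"translation":[0,0,0],"roll":0,"gripper":70},{"translation":[0,0,0],"roll":0,"gripper":87},{"translation":[0,0,0],"roll":0,"gripper":87},{"translation":[0,0,0],"roll":0,"gripper":87}]' 15
python3 -m creep '[{"translation":[0,0,-5],"roll":0,"gripper":87},{"translation":[0,0,-15],"roll":0,"gripper":87},{"translation":[0,0,-40],"roll":0,"gripper":87},{"translation":[0,0,-80],"roll":0,"gripper":87},{"translation":[0,0,-120],"roll":0,"gripper":87}]' 15
python3 -m creep '[{"translation":[40,0,0],"roll":0,"gripper":87},{"translation":[80,0,0],"roll":0,"gripper":87},{"translation":[120,0,0],"roll":0,"gripper":87},{"translation":[160,0,0],"roll":0,"gripper":87},{"translation":[200,0,0],"roll":0,"gripper":87}]' 15
python3 -m creep '[{"translation":[40,0,0],"roll":0,"gripper":87},{"translation":[60,0,0],"roll":0,"gripper":87},{"translation":[80,0,0],"roll":0,"gripper":87},{"translation":[90,0,0],"roll":0,"gripper":87},{"translation":[90,0,0],"roll":0,"gripper":87}]' 15
python3 -c "
from h import *
o=telemetry.get_obs(); print(o['time'])
for n in('side','top'):
    im=snap(n,n+'9'); print(n,[(np.round(d['bbox'],1),round(d['p'],2)) for d in viewer.recognise(n,'pad')[:2]])
    # predicted outline of a seated pad
    P=[np.array([.4815,.0325,0])+Rot.from_euler('z',2,degrees=True).as_matrix()@np.array([x,y,0])+[0,0,z] for hx,hy,z0,z1 in((.03,.046,.036,.046),(.03,.05,.03,.036),(.018,.076,.03,.036)) for x in(-hx,hx) for y in(-hy,hy) for z in(z0,z1)]
    q=np.array([proj(n,p) for p in P]); print('pred',q.min(0),np.ptp(q,axis=0))
    # dark lining blob
    g=cv2.cvtColor(im,cv2.COLOR_BGR2GRAY); c=proj(n,[.4815,.0325,.046]).round().astype(int); print(c, g[c[1],c[0]])
    m=(g<60).astype(np.uint8); k,l,st,ce=cv2.connectedComponentsWithStats(m)
    for i in range(1,k):
        if st[i,4]>60 and np.hypot(*(ce[i]-c))<30: print('dark',st[i],ce[i],ray(n,ce[i],.046))
"
```

```text
time: 24.82
position: [0.4814, 0.0329, 0.0527]
tool_rot: [0.694, 0.72, 0.0, 0.0]
ft_force: [-2.2, 1.1, 11.1]
grip_width: 0.06
grip_force: 15.0
time: 25.23
position: [0.4815, 0.0329, 0.0511]
tool_rot: [0.694, 0.72, 0.0, 0.0]
ft_force: [-1.2, -0.2, 0.2]
grip_width: 0.0814
grip_force: 0.0
time: 25.65
position: [0.4803, 0.033, 0.1723]
tool_rot: [0.694, 0.719, -0.001, -0.001]
ft_force: [0.9, 0.2, 0.0]
grip_width: 0.087
grip_force: 0.0
time: 26.07
position: [0.4739, 0.2345, 0.1724]
tool_rot: [0.695, 0.719, 0.0, 0.0]
ft_force: [0.5, -0.2, -0.2]
grip_width: 0.0869
grip_force: 0.0
time: 26.48
position: [0.4709, 0.3245, 0.1718]
tool_rot: [0.693, 0.72, 0.001, 0.0]
ft_force: [0.9, 0.4, 0.1]
grip_width: 0.087
grip_force: 0.0
26.4833
side [(array([248.6, 206.9,  28.2,  41.7]), 0.74)]
pred [247.39500637 205.96477266] [28.53084786 41.63629564]
[261 221] 47
dark [249 211  27  25 511] [260.82387476 223.48923679] [0.48093769 0.02144717 0.046     ]
top [(array([265.8, 192. ,  62.2,  28.3]), 0.77)]
pred [264.6929856  193.60939864] [62.6566775  26.24131955]
[296 206] 167
dark [279 195  15  25 344] [286.03197674 206.73837209] [0.4806562  0.05656903 0.046     ]
dark [299 195  15  24 346] [305.88150289 206.52312139] [0.48146048 0.00847581 0.046     ]
```

```bash
python3 -c "
from rig import hand_in
print(hand_in())"
```

```text
the job is handed in; nothing more can be done
None
```

I turned the pad over and seated it lining up on the stand's pegs, let it go and handed the job in at about 26.5 s; the last camera fit put it within about 1 mm of the seat's centre, I saw no contact with the crayon, nut or clip weight but did not measure them at the end, and the judge gave no verdict.

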